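# Find the high spot of a nail-tool polishing wheel with a dial gauge

## Task

The salon's hand-turned polishing wheel runs out of true. Slide the dial gauge up until its sprung plunger bears on the wheel's rim and the needle has swung about a quarter turn, then turn the wheel by its crank knob, find the highest spot of the rim from the needle (there is a lesser swelling too) and leave the wheel standing with that highest spot under the plunger, the gauge still pressing and the robot clear of everything. Never jam the plunger to the end of its travel, and do not disturb the polish bottle, cream jar or file block.

Things in the scene. Friction and masses are not known exactly. Their poses are not given: they have to be found in the camera images.
- polisher: lilac round foot of the hand-turned polisher, 136 mm across, fixed; origin at the centre of its underside on the spindle axis, z up. A tan wheel (rim 39 to 61 mm above the table) turns endlessly either way on its upright spindle, friction about 0.1 N m. A round aluminium cover plate, 160 mm across, top at 66 mm (nut in the middle to 74 mm), turns with it and hides the rim from above
- spindle (a point): point on the wheel's spindle axis, 51 mm above the table (plunger height). The rim's radius about it is 70 mm but for two rounded swellings: the high spot, 75 mm, some 50 degrees wide in all, and a lesser one, 73 mm, 42 degrees wide, some 130 degrees away. 10 degrees off a top the radius is about 0.8 mm less. Where they lie relative to the crank knob is unknown and differs each time
- crank_knob (a point): middle of the black upright crank knob on the cover plate, 98 mm above the table, 45 mm from the spindle axis; the knob is a cylinder 18 mm across standing from 73 to 117 mm above the table and spins freely on its own pin, so that it can be gripped from above and led round the spindle without turning the gripper
- gauge: grey base plate of the dial gauge, 85 by 165 mm, with two rails, fixed; origin at its underside near its middle, z up; its -y axis points at the spindle. Along that line slides a carriage with a white-faced dial, 72 mm across, face up 72 mm above the table, and behind it a black grip block. The slide is stiff (9 N to move), stays where it is left, and has 50 mm of travel
- slide_grip (a point): point in the black upright grip block of the gauge's carriage, 95 mm above the table; the block is 24 mm wide across the slide and 18 mm along it, its top 115 mm above the table; it stands 50 mm behind the centre of the dial and 125 mm behind the tip of the unpressed plunger
- plunger: sprung steel plunger of the gauge, lying level, 51 mm above the table, with a ball end of 10 mm diameter pointing at the spindle; it gives way into the dial by up to 13 mm with 0.5 N at first and 0.22 N more per mm; its origin is not on the plunger (use point plunger_tip)
- plunger_tip (a point): foremost point of the plunger's ball end; when it bears on the rim its distance from the spindle axis is the rim's radius there
- needle (a joint): angle of the black dial needle in rad, 0 with the plunger free (needle pointing away from the wheel), growing clockwise seen from above by 0.436 rad per mm of plunger travel; 5.67 at the end of the plunger's travel; a quarter turn is 1.57
- polish: bystander: red nail-polish bottle with black cap, 32 mm across, 75 mm high; origin at the centre of its underside
- cream: bystander: white cream jar, 66 mm across, 50 mm high; origin at the centre of its underside
- file_block: bystander: pink nail-file block 95 x 28 x 26 mm; origin at the centre of its underside

How it is judged:
By the outcome, as a careful person would: the job done as asked, in the order asked, and still so for the second after the job is handed in, with the robot touching nothing.
It also fails if it takes over 72 s, if anything falls off the work surface, if the arm or the gripper's body presses on something with over 40 N, if the wrist force passes 120 N, or if a joint passes its speed limit or range.

## Robot

A 6-joint arm with a two-finger parallel gripper is mounted at the origin on the work surface. World frame = base frame: x ahead of the robot, y to its left, z up, the work surface at z = 0. Lengths are in mm, angles in rad, forces in N, time in s.
With the tool pointing down it reaches from about 375 to 975 mm from the base axis. Payload 3.8 kg.
Tool frame: the origin (TCP) lies midway between the tips of the shut fingers; the grasp point (between the pads) lies ctrl.grasp_offset behind it (ctrl.grasp_offset is the distance from the TCP to the grasp point, in mm); z points along the fingers, y is the line along which they close (so a half turn about z gives the same grasp; the last joint's range is limited). The gripper opens to 88 mm and grips with 3 to 60 N. Pads are 18 mm wide; open, the fingers measure 123 mm over their backs; the gripper's body (75 mm by 187 mm) begins 45 mm behind the grasp point.
Start: joints at [-1.308, 0.264, 1.604, -0, 1.274, -0.037], TCP at [199.342, -644.888, 238.706] pointing down, gripper open.
Joint ranges: [-2.63, 2.63], [-0.94, 2.18], [0.31, 2.57], [-1.31, 4.45], [0, 2.66], [-2.55, 2.55]. Speed limits (rad/s): [2.57, 2.57, 3.14, 3.14, 3.14, 3.14].

## Interface

Orientations are given as a unit quaternion [w, x, y, z].
In Python, from station import ctrl gives the robot as it stands. The module is installed in compiled form; this text tells all that it offers.
- The arm moves only by the shell command python3 -m crank 'ROWS' [OPENING] [FORCE]. ROWS is JSON, a list of rows, each an object with "slide": the shift along the world's x, y, z in mm, a list of three; "yaw": the turn about the world's z in degrees. In form: [{"slide": [x, y, z], "yaw": yaw}, ...]. A call has 1 to 5 rows; each row is the pose to reach, as a shift and turn from the pose commanded when the call began; what a row does not reach only later rows make up. A row lasts 1/10 s, in which the tool goes at most 50 mm and 8.59 degrees, less where a joint would pass 70% of its speed; a pose out of reach is approached as far as the arm can. A call with a gripper value outside its range is refused whole. OPENING is the opening, from 0 (shut) to 1 (fully open), set as the call begins (- or left out, the last holds). The fingers move at their own pace and stop on an object; FORCE is the grip in N (left out, the last holds). Time passes only in rows, so rows that repeat a pose let the fingers close. It gives the time, the measured TCP pose, the force, the opening and the grip force at its end, in the units of the state.
- ctrl.get_obs(): the state, without advancing time (a new reading comes with each control period).
- ctrl.read_camera(name): name is "scene" or "side" or "wrist"; returns a dict with "img" (400x640x3 uint8, red, green, blue), "vfov" (degrees; the focal length in pixels is half the picture's height over the tangent of half this angle, whatever the lens; pixels are square), "cx", "cy" (the principal point, pixels), "D" ([k1, k2, p1, p2, k3] as OpenCV has them; the pictures are not rectified), "extrinsics" (4x4, takes a point from camera to world coordinates). Camera axes: x right, y down, z forward; pixel columns grow to the right and rows downward; lengths in mm; the calibration is good to about 2 mm. A picture is of the moment at which its call begins. There is no depth.
- ctrl.job_done(): hands the job in; it is judged then, once.
The state is a dict: "clock": time; "qpos": joint angles; "qvel": joint speeds; "joint_torque": joint torques, N m; "ee_pos": TCP position; "tcp_rot": TCP orientation; "ft_force": force on the tool from outside, world axes, zero at the start; "wrist_torque": the same for the moment, N m; "gripper_width": opening from 0.0 (shut) to 1.0 (fully open); "grasp_force": force on a finger pad.
Only numpy, scipy, OpenCV 4.12 (cv2) and the standard library are available. Lean on these libraries where they do the work, as an engineer would, in place of code of your own. Each camera call takes 0.05 s, during which the arm holds its last target. There are 200 camera calls.

## Working session

There is one attempt and no reset: what is moved stays moved. The work goes in short steps, Python scripts to look and compute and a shell command to move; the robot and the scene stay as the last step left them, time stands still between calls to the robot, and variables do not carry over. Pictures are saved under pics/ and viewed, at most 10 in all, crops included, and the job is handed in when it is done.

```bash
mkdir -p pics; cat > h.py <<'E'
import numpy as np, cv2
from station import ctrl
def cam(n):
    c=ctrl.read_camera(n); h,w=c["img"].shape[:2]
    f=h/2/np.tan(np.radians(c["vfov"])/2)
    c["K"]=np.array([[f,0,c["cx"]],[0,f,c["cy"]],[0,0,1.]]); c["D"]=np.array(c["D"],float); c["E"]=np.array(c["extrinsics"]); return c
def save(c,fn): cv2.imwrite("pics/"+fn,c["img"][:,:,::-1])
def ray(c,uv):
    p=cv2.undistortPoints(np.array([[uv]],float),c["K"],c["D"])[0,0]
    return c["E"][:3,3],c["E"][:3,:3]@np.array([p[0],p[1],1.])
def onz(c,uv,z):
    o,d=ray(c,uv); return o+d*(z-o[2])/d[2]
def proj(c,P):
    T=np.linalg.inv(c["E"]); r,_=cv2.Rodrigues(T[:3,:3])
    return cv2.projectPoints(np.array(P,float).reshape(-1,1,3),r,T[:3,3],c["K"],c["D"])[0][:,0]
E
python3 - <<'E'
from h import *
o=ctrl.get_obs(); print(o["clock"],o["ee_pos"],o["tcp_rot"],o["ft_force"],o["gripper_width"],ctrl.grasp_offset)
ims=[]
for n in ["scene","side","wrist"]:
    c=cam(n); save(c,n+"0.png"); print(n,c["E"].round(3).tolist(),c["K"][0,0],c["D"])
E
```

```text
0.0 [ 199.14565865 -644.21259282  237.42148554] [-1.08176165e-03  9.88791652e-01  1.49297977e-01 -1.15974541e-04] [ 0.96815993 -0.24030234  0.06047228] 1.0005059232810873 18.700000000000003
scene [[-0.79, 0.361, -0.495, 1171.969], [0.613, 0.483, -0.626, 677.624], [0.013, -0.798, -0.602, 723.612], [0.0, 0.0, 0.0, 1.0]] 436.7717747992738 [-0.08909668  0.          0.          0.          0.        ]
side [[0.973, -0.141, 0.184, 407.972], [-0.232, -0.632, 0.74, -862.962], [0.012, -0.762, -0.647, 863.721], [0.0, 0.0, 0.0, 1.0]] 389.7807181361582 [0.02020214 0.         0.         0.         0.        ]
wrist [[0.294, -0.918, -0.267, 267.289], [-0.956, -0.283, -0.079, -622.565], [-0.003, 0.279, -0.96, 382.801], [0.0, 0.0, 0.0, 1.0]] 308.98426718151006 [-0.00782464  0.          0.          0.          0.        ]
```

View pics/scene0.png

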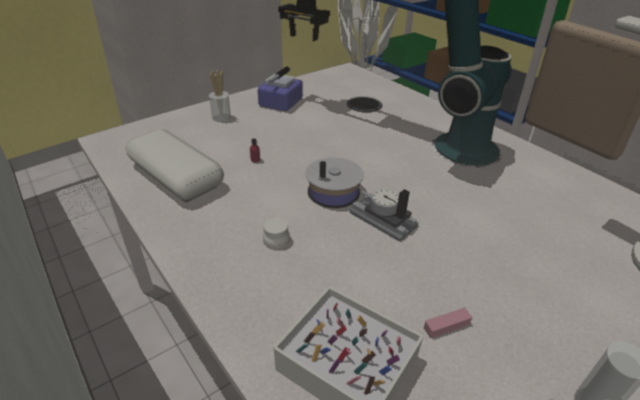

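View pics/side0.png

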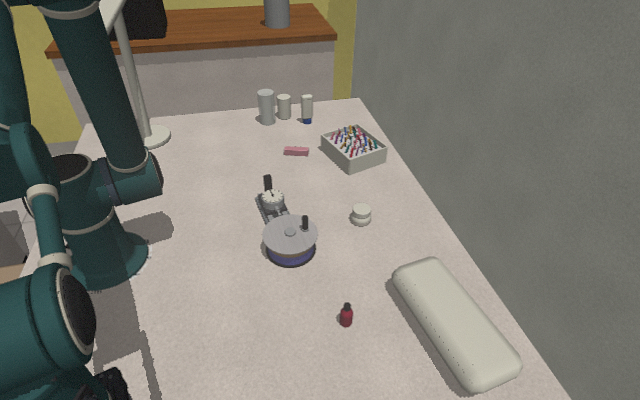

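The scene view shows the wheel cover at about (334,172), the knob at (322,170), the dial at (384,203) and the black grip block at (403,203). In the side view the cover is at (290,235), knob (305,222), dial (272,200) and grip (267,182).

```bash
python3 - <<'E'
from h import *
C={n:cam(n) for n in ["scene","side"]}
box={"scene":{"knob":(312,155,333,186),"grip":(394,185,412,222)},"side":{"knob":(298,212,312,232),"grip":(259,172,275,194)}}
R={}
for n,c in C.items():
    g=c["img"].max(2)
    for k,(a,b,e,d) in box[n].items():
        m=(g[b:d,a:e]<60).astype(np.uint8)
        N,l,s,ce=cv2.connectedComponentsWithStats(m); i=1+s[1:,4].argmax()
        R[n,k]=ce[i]+[a,b]; print(n,k,R[n,k],s[i])
    ga=c["img"].astype(int)
    big=cv2.resize(c["img"][140:260,230:430] if n=="side" else c["img"][130:250,270:470],None,fx=4,fy=4,interpolation=cv2.INTER_CUBIC)
    cv2.imwrite(f"pics/{n}1.png",big[:,:,::-1])
def tri(u,v):
    A=[];b=[]
    for c,p in zip(C.values(),(u,v)):
        o,d=ray(c,p); d/=np.linalg.norm(d); M=np.eye(3)-np.outer(d,d); A.append(M); b.append(M@o)
    return np.linalg.lstsq(np.vstack(A),np.hstack(b),rcond=None)[0]
for k in ["knob","grip"]:
    print(k,tri(R["scene",k],R["side",k]),[onz(C[n],R[n,k],95) for n in C])
print("nut",tri((335,172),(290,231)))
E
python3 -c "
import cv2,numpy as np
a=cv2.imread('pics/scene1.png')[:300,:];b=cv2.imread('pics/side1.png')[:300+0]
a=cv2.imread('pics/scene1.png')[:,:][60:400];b=cv2.imread('pics/side1.png')
b=b[120:380]
cv2.imwrite('pics/both.png',np.vstack([a,b]))"
```

```text
scene knob [322.20833333 169.51388889] [ 8  7  5 16 72]
scene grip [402.05136986 206.66780822] [  0   5  16  32 292]
side knob [304.58333333 222.63888889] [ 5  4  5 14 36]
side grip [267.54545455 182.92727273] [ 5  3  8 16 55]
knob [561.62000574 -72.02438833  93.19464666] [array([563.99694447, -69.93432898,  95.        ]), array([560.81901441, -73.46271404,  95.        ])]
grip [487.19791453 152.31181123  76.35910368] [array([511.81904978, 167.28863748,  95.        ]), array([482.49345027, 132.27847991,  95.        ])]
nut [518.1455648  -71.0079266   68.51073226]
```

View pics/both.png

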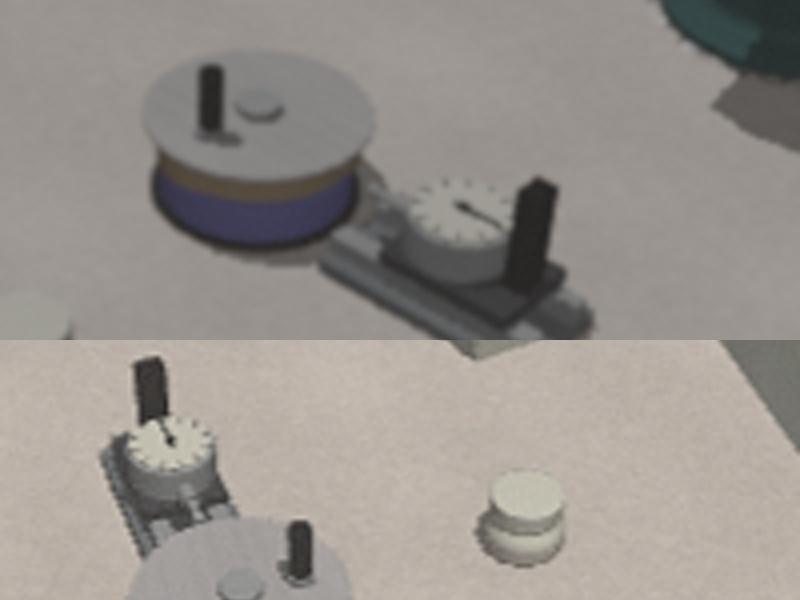

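The zoomed scene crop shows the knob, the nut, the needle pointing at the grip, and the grip block top near crop (541,185). The side crop shows the grip top near (149,360). Next I cast rays at the grip top, the dial face and the plate edge.

```bash
python3 - <<'E'
from h import *
for n,gt,dw,nut,kt in [("scene",(405.2,190.5),(365,182,403,212),(334.5,169.5),(322.5,161.5)),("side",(267.2,175.2),(255,185,288,213),(290,230),(305,215.5))]:
    c=cam(n); print(n,"griptop",onz(c,gt,115),"nut",onz(c,nut,74),"knobtop",onz(c,kt,117))
    a,b,e,d=dw; im=c["img"][b:d,a:e].astype(int); m=((im.min(2)>(150 if n=="scene" else 165))).astype(np.uint8)
    hs=cv2.cvtColor(c["img"],cv2.COLOR_RGB2HSV)[b:d,a:e]
    print(np.percentile(im.min(2),[5,25,50,75,95]))
# plate points by hand from crops: scene left/right/top edges
c=cam("scene")
P=[(270+x/4,130+(y+60)/4) for x,y in [(143,115),(375,125),(258,48),(258,180)]]
Q=np.array([onz(c,p,66) for p in P]); print(Q.round(1), (Q[0]+Q[1])/2,(Q[2]+Q[3])/2, np.linalg.norm(Q[0]-Q[1]),np.linalg.norm(Q[2]-Q[3]))
D=[(270+x/4,130+(y+60)/4) for x,y in [(403,218),(523,218),(460,178),(460,252)]]
Q=np.array([onz(c,p,72) for p in D]); print(Q.round(1),(Q[0]+Q[1])/2,(Q[2]+Q[3])/2)
E
```

```text
scene griptop [480.25218417 144.2927824  115.        ] nut [516.78847611 -75.02878242  74.        ] knobtop [560.97190831 -73.26059907 117.        ]
[ 38.  81. 136. 142. 149.]
side griptop [484.79494317 146.56386743 115.        ] nut [518.12715462 -72.52949531  74.        ] knobtop [563.48643978 -67.81841611 117.        ]
[ 63.  98. 143. 170. 178.]
[[ 584.8 -114.6   66. ]
 [ 466.4  -11.6   66. ]
 [ 466.8 -134.9   66. ]
 [ 570.3  -10.    66. ]] [525.59601029 -63.09308226  66.        ] [518.54421142 -72.43339093  66.        ] 156.8863657094928 162.23610509054754
[[529.2  81.3  72. ]
 [468.9 126.4  72. ]
 [470.2  72.2  72. ]
 [525.  127.2  72. ]] [499.02257369 103.88659966  72.        ] [497.60373896  99.71553565  72.        ]
```

```bash
python3 -m crank '[{"slide":[250,200,0],"yaw":41},{"slide":[250,200,0],"yaw":41},{"slide":[250,200,0],"yaw":41},{"slide":[250,200,0],"yaw":41},{"slide":[250,200,0],"yaw":41}]'
python3 -m crank '[{"slide":[60,240,0],"yaw":41},{"slide":[60,240,0],"yaw":41},{"slide":[60,240,0],"yaw":41},{"slide":[60,240,0],"yaw":41},{"slide":[60,240,0],"yaw":41}]'
python3 -m crank '[{"slide":[0,210,0],"yaw":0},{"slide":[0,210,0],"yaw":0},{"slide":[0,210,0],"yaw":0},{"slide":[0,210,0],"yaw":0},{"slide":[0,210,0],"yaw":0}]'
```

```text
clock: 0.9
ee_pos: [395.8, -487.4, 239.0]
tcp_rot: [0.0, 0.873, 0.488, 0.0]
ft_force: [-0.3, -0.7, 0.4]
gripper_width: 1.002
grasp_force: 0.0
clock: 1.4
ee_pos: [454.8, -246.6, 239.0]
tcp_rot: [0.0, 0.646, 0.763, 0.0]
ft_force: [1.0, 0.4, 0.3]
gripper_width: 1.0
grasp_force: 0.0
clock: 1.9
ee_pos: [454.1, -34.6, 239.0]
tcp_rot: [-0.0, 0.646, 0.763, 0.001]
ft_force: [-0.1, 0.1, -0.3]
gripper_width: 1.001
grasp_force: 0.0
```

```bash
python3 -m crank '[{"slide":[28,130,0],"yaw":0},{"slide":[28,130,0],"yaw":0},{"slide":[28,130,0],"yaw":0},{"slide":[28,130,0],"yaw":0}]'
python3 - <<'E'
from h import *
c=cam("wrist"); save(c,"w1.png"); print(c["E"].round(2).tolist())
print(proj(c,[[482.5,145.5,115],[517.5,-73.5,74],[490,96,72]]))
E
```

```text
clock: 2.3
ee_pos: [483.5, 93.9, 239.0]
tcp_rot: [0.0, 0.647, 0.763, 0.001]
ft_force: [-0.7, -0.4, -1.2]
gripper_width: 1.004
grasp_force: 0.0
[[0.99, 0.16, 0.05, 470.88], [0.16, -0.95, -0.27, 165.51], [0.0, 0.28, -0.96, 384.26], [0.0, 0.0, 0.0, 1.0]]
[[326.2589806  130.52888264]
 [322.82995964 318.18064689]
 [324.01316712 176.30103451]]
```

View pics/w1.png

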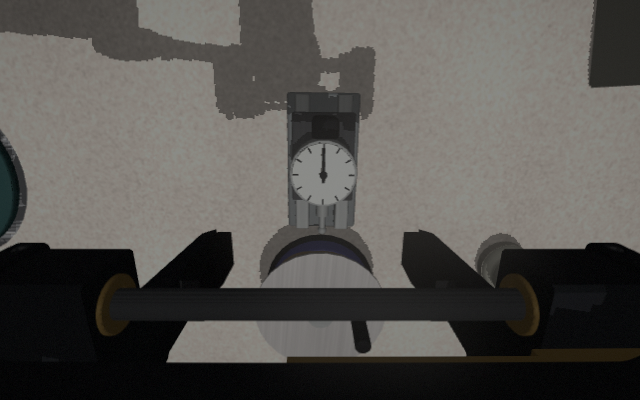

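The wrist view shows the dial face centred at about (323,174) with the needle pointing away from the wheel. The grip block is at about (326,127), the wheel plate at (321,305) and the knob at (360,335).

```bash
python3 - <<'E'
from h import *
c=cam("wrist"); im=c["img"]
g=im.min(2); m=(g>135).astype(np.uint8); m[:138]=0;m[210:]=0;m[:,:288]=0;m[:,360:]=0
m=cv2.morphologyEx(m,cv2.MORPH_OPEN,np.ones((3,3)))
N,l,s,ce=cv2.connectedComponentsWithStats(m); i=1+s[1:,4].argmax(); print(s[i],ce[i])
cn=max(cv2.findContours((l==i).astype(np.uint8),0,1)[0],key=len)[:,0]
W=np.array([onz(c,p,72)[:2] for p in cn],np.float32); print("dial",cv2.minEnclosingCircle(W))
m=(im.max(2)[105:140,308:345]<45).astype(np.uint8)
N,l,s,ce=cv2.connectedComponentsWithStats(m)
for i in range(1,N):
    if s[i,4]>30: print("dark",s[i],ce[i]+[308,105])
for z in(115,): 
    print(onz(c,(326,124),z))
print("\n".join(' '.join(f"{v:3d}" for v in im.max(2)[y,308:345:2]) for y in range(108,142,2)))
# plate: points along visible upper arc at z=66
E
```

```text
[334 158  20  15 160] [343.74375 165.08125]
dial ((507.2475891113281, 108.76455688476562), 10.141048431396484)
dark [  0   5  37  30 930] [325.84086022 123.27096774]
[480.81620098 148.91983755 115.        ]
 62  49  52  52  52  52  53  52  51  52  53  53  53  53  54  48  64  65  66
 34  35  36  37  38  37  36  38  38  37  41  40  41  40  42  39  45  48  50
 53  37  37  36  36  37  37  36  35  36  36  38  36  38  38  35  50  38  37
 36  37  36  32  29  29  28  29  28  28  29  29  29  31  38  39  38  38  37
 36  37  38  28  30  29  28  27  28  29  29  29  29  30  29  33  38  37  37
 39  38  35  29  31  29  30  28  30  31  31  31  32  32  33  34  35  38  36
 38  37  35  29  30  32  31  30  30  32  34  34  35  35  35  34  33  39  39
 51  51  34  29  29  31  32  31  32  35  33  35  33  34  34  34  40  51  39
 51  52  44  32  29  31  31  31  33  35  34  34  35  34  36  34  42  52  38
 51  51  45  30  31  31  30  32  35  35  33  37  35  36  34  33  42  52  46
 51  52  45  30  32  32  32  32  32  31  35  35  36  35  39  34  42  52  46
 38  37  34  31  31  30  31  32  31  32  32  31  32  33  33  31  45  50  51
 39  38  36  33  30  32  32  30  31  32  32  32  32  32  31  31  45  52  52
 38  39  38  32  30  32  31  32  33  31  31  32  33  31  32  32  47  51  52
 39  39  40  36  33  33  33  33  34  33  33  33  33  33  32  37  39  39  52
 41  46  49  52  53  57  71  69  66  61  60  59  52  52  50  41  39  39  39
 50  53  63  86 107 108  87 109 109 110 110 108 107  87  64  52  49  41  41
```

```bash
python3 - <<'E'
from h import *
c=cam("wrist"); im=c["img"]
print("block",onz(c,(326,137),115),onz(c,(326,127),115),onz(c,(314,127),115),onz(c,(339,127),115), "base", onz(c,(326,113),75))
g=im.min(2).astype(int); 
print(g[173,284:300],g[173,350:364],g[200:214,323],g[136:146,330])
m=(g>85).astype(np.uint8); m[:138]=0;m[208:]=0;m[:,:286]=0;m[:,360:]=0
m=cv2.morphologyEx(cv2.morphologyEx(m,cv2.MORPH_CLOSE,np.ones((7,7))),cv2.MORPH_OPEN,np.ones((9,9)))
cn=max(cv2.findContours(m,0,1)[0],key=len)
e=cv2.fitEllipse(cn); print(e, onz(c,e[0],72))
# plate edge near (arc facing dial) : fit circle R=80 at z 66
pts=[(265,287),(280,268),(300,256),(321,252.5),(342,256),(362,268),(376,287)]
print("bright",[(x,int(g[245:262,x].argmax())) for x in(310,321,332)], g[240:262,321])
from scipy.optimize import least_squares
out=[]
for x in range(285,358,4):
    col=im[240:285,x].astype(int); sat=(col[:,2]-col[:,1])
    y=np.where((col.min(1)>75)&(abs(sat)<14))[0]
    r=[yy for yy in y if (col[yy:yy+3].min(1)>75).all()]
    out.append((x,240+r[0] if r else None))
print(out)
E
```

```text
block [482.41254218 137.00684639 115.        ] [480.99615592 145.32749796 115.        ] [470.89176512 143.68952275 115.        ] [491.94290461 147.10352513 115.        ] base [480.33204966 155.81331891  75.        ]
[131 132 129 126 104  64  70  87 108 121 135 135 136 135 136 136] [104  88  89  88  89  95 107 106 110 127 128 127 124 123] [111 111 112 103 104 104 104 104 104 104 105 105 104 103] [ 51  64 105 108 104 128 135 135 135 135]
((324.36566162109375, 173.65048217773438), (70.20420837402344, 78.68839263916016), 102.37953186035156) [488.93747508  95.71209388  72.        ]
bright [(310, 8), (321, 8), (332, 13)] [ 37  38  38  37  38  39  39  41  48  40  49  76 117 118 118 117 118 118
 118 117 116 117]
[(285, np.int64(261)), (289, np.int64(259)), (293, np.int64(257)), (297, np.int64(255)), (301, np.int64(254)), (305, np.int64(253)), (309, np.int64(252)), (313, np.int64(251)), (317, np.int64(252)), (321, np.int64(251)), (325, np.int64(251)), (329, np.int64(252)), (333, np.int64(252)), (337, np.int64(253)), (341, np.int64(254)), (345, np.int64(255)), (349, np.int64(257)), (353, np.int64(258)), (357, np.int64(260))]
```

```bash
python3 -m crank '[{"slide":[-1,50,0],"yaw":0},{"slide":[-1,50,-50],"yaw":0},{"slide":[-1,50,-100],"yaw":0},{"slide":[-1,50,-120],"yaw":0},{"slide":[-1,50,-120],"yaw":0}]' 0.6
python3 - <<'E'
from h import *
print(ctrl.get_obs()["ee_pos"])
E
```

```text
clock: 2.95
ee_pos: [478.2, 138.8, 114.7]
tcp_rot: [-0.002, 0.649, 0.761, -0.004]
ft_force: [0.5, -0.3, 1.1]
gripper_width: 0.603
grasp_force: 0.0
[478.17935111 138.76997879 114.68765874]
```

```bash
python3 -m crank '[{"slide":[0,0,0],"yaw":0},{"slide":[0,0,0],"yaw":0}]'
```

```text
clock: 3.15
ee_pos: [483.5, 140.8, 120.9]
tcp_rot: [0.001, 0.649, 0.761, 0.002]
ft_force: [0.1, 0.2, 0.5]
gripper_width: 0.599
grasp_force: 0.0
```

```bash
python3 -m crank '[{"slide":[-2,4,-20],"yaw":0},{"slide":[-2,4,-42],"yaw":0},{"slide":[-2,4,-42],"yaw":0},{"slide":[-2,4,-42],"yaw":0}]'
python3 -m crank '[{"slide":[0,0,0],"yaw":0},{"slide":[0,0,0],"yaw":0},{"slide":[0,0,0],"yaw":0},{"slide":[0,0,0],"yaw":0},{"slide":[0,0,0],"yaw":0}]' 0 40
python3 - <<'E'
from h import *
c=cam("wrist"); save(c,"w2.png")
c=cam("side"); cv2.imwrite("pics/s2.png",cv2.resize(c["img"][140:260,220:380],None,fx=5,fy=5)[:,:,::-1])
E
```

```text
clock: 3.55
ee_pos: [480.6, 145.3, 78.2]
tcp_rot: [0.001, 0.648, 0.761, 0.001]
ft_force: [0.2, 0.3, -0.2]
gripper_width: 0.6
grasp_force: 0.0
clock: 4.05
ee_pos: [481.9, 145.7, 77.7]
tcp_rot: [0.002, 0.648, 0.761, 0.002]
ft_force: [5.1, 0.2, -1.8]
gripper_width: 0.264
grasp_force: 40.0
```

View pics/w2.png

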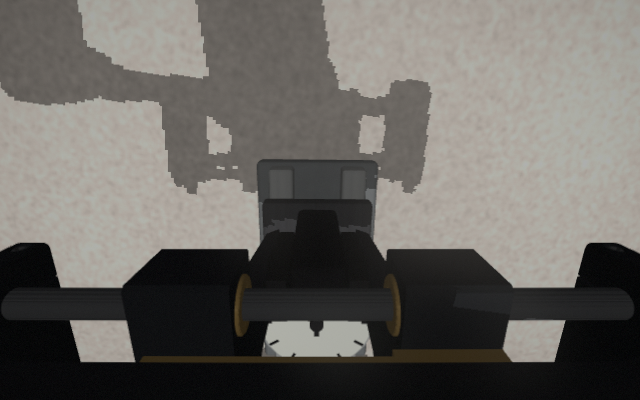

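The block is between the pads at an opening of 0.264 (23 mm), as it should be. The dial's lower part is only partly visible from the wrist, at about (316,340). Next I write a needle reader for the scene and side views and test it at 0.

```bash
cat >> h.py <<'E'
U=np.array([0.155,-0.988]); V=np.array([U[1],-U[0]])   # U to spindle; V = clockwise-from-back direction check below
def needle(n,ctr,show=None):
    """needle angle: clockwise from above, 0 = away from wheel (-U)"""
    c=cam(n); g=cv2.cvtColor(c["img"],cv2.COLOR_RGB2GRAY).astype(np.float32)
    b=-U; cw=np.array([b[1],-b[0]])   # b turned clockwise 90 deg
    def samp(P):
        uv=proj(c,np.c_[P,np.full(len(P),72.)]).astype(np.float32)
        return cv2.remap(g,uv[:,0].reshape(-1,1),uv[:,1].reshape(-1,1),cv2.INTER_LINEAR)[:,0]
    th=np.radians(np.arange(0,360,2)); rr=np.arange(9,25,1.)
    D=np.cos(th)[:,None]*b+np.sin(th)[:,None]*cw
    P=(ctr+D[:,None,:]*rr[None,:,None]).reshape(-1,2)
    S=samp(P).reshape(len(th),len(rr)); pr=S.mean(1); w=np.clip(np.median(pr)-pr-8,0,None)
    k=w.argmax(); d=(np.arange(180)-k+90)%180-90; w=w*(abs(d)<12)
    if show:
        u=proj(c,[[*ctr,72]])[0].astype(int); a=c["img"][u[1]-30:u[1]+30,u[0]-40:u[0]+40]
        cv2.imwrite("pics/"+show,cv2.resize(a,None,fx=8,fy=8,interpolation=cv2.INTER_CUBIC)[:,:,::-1])
    return (2*(k+(w*d).sum()/max(w.sum(),1e-6)))%360, pr.min(), np.median(pr)
E
python3 - <<'E'
from h import *
ctr=np.array(ctrl.get_obs()["ee_pos"][:2])+50*U; print(ctr)
for n in("scene","side"):
    print(n,needle(n,ctr,f"n_{n}.png"))
a=cv2.imread("pics/n_scene.png");b=cv2.imread("pics/n_side.png"); cv2.imwrite("pics/n0.png",cv2.resize(np.hstack([a,b]),(800,300)))
E
```

```text
[489.71799324  96.34489855]
scene (np.float64(282.9930041918803), np.float32(38.687134), np.float32(54.038208))
side (np.float64(6.07555487053021), np.float32(120.53223), np.float32(185.58008))
```

View pics/n0.png

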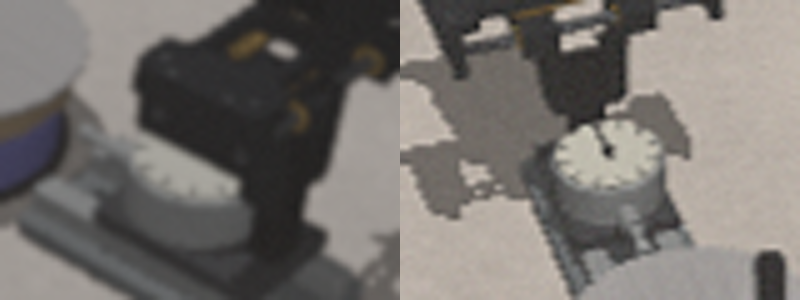

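The side view shows the dial unobstructed (centre at about (608,150) in the picture, needle at the back). It reads 6°, which I take as the zero offset. In the scene view the gripper covers it. Now I push.

```bash
python3 -m crank '[{"slide":[0.8,-4.9,0],"yaw":0},{"slide":[1.6,-9.9,0],"yaw":0},{"slide":[2.4,-14.8,0],"yaw":0},{"slide":[3.1,-19.8,0],"yaw":0},{"slide":[3.1,-19.8,0],"yaw":0}]'
python3 - <<'E'
from h import *
o=ctrl.get_obs();ctr=np.array(o["ee_pos"][:2])+50*U; print(o["ee_pos"],o["ft_force"],needle("side",ctr))
E
```

```text
clock: 4.75
ee_pos: [484.7, 127.3, 77.7]
tcp_rot: [0.0, 0.649, 0.761, 0.003]
ft_force: [4.0, 5.9, -1.7]
gripper_width: 0.27
grasp_force: 40.0
[484.71564931 127.28702081  77.69693376] [ 4.04797551  5.93464728 -1.74757299] (np.float64(5.930006103470872), np.float32(111.60718), np.float32(186.15356))
```

```bash
python3 -m crank '[{"slide":[0.4,-2.5,0],"yaw":0},{"slide":[0.8,-4.9,0],"yaw":0},{"slide":[0.8,-4.9,0],"yaw":0}]'
python3 - <<'E'
from h import *
o=ctrl.get_obs();ctr=np.array(o["ee_pos"][:2])+50*U; print(o["ft_force"],needle("side",ctr))
E
python3 -m crank '[{"slide":[0.4,-2.5,0],"yaw":0},{"slide":[0.4,-2.5,0],"yaw":0}]'
python3 - <<'E'
from h import *
o=ctrl.get_obs();ctr=np.array(o["ee_pos"][:2])+50*U; print(o["ee_pos"],o["ft_force"],needle("side",ctr))
E
```

```text
clock: 5.1
ee_pos: [485.4, 122.8, 77.7]
tcp_rot: [0.0, 0.649, 0.761, 0.003]
ft_force: [2.1, 7.9, -2.1]
gripper_width: 0.267
grasp_force: 40.0
[ 2.09213154  7.8903535  -2.12146253] (np.float64(4.412680394595683), np.float32(107.506714), np.float32(186.43362))
clock: 5.35
ee_pos: [485.8, 120.3, 77.7]
tcp_rot: [0.0, 0.649, 0.761, 0.003]
ft_force: [3.0, 8.4, -0.9]
gripper_width: 0.268
grasp_force: 40.0
[485.7746526  120.31033032  77.72506525] [ 3.00863741  8.43243574 -0.91155506] (np.float64(4.379840561944848), np.float32(106.56531), np.float32(186.28879))
```

```bash
python3 -m crank '[{"slide":[0.3,-2,0],"yaw":0},{"slide":[0.3,-2,0],"yaw":0}]'
cat > nd.py <<'E'
from h import *
o=ctrl.get_obs();ctr=np.array(o["ee_pos"][:2])+50*U; print(o["ee_pos"].round(1),o["ft_force"].round(1),needle("side",ctr))
E
python3 nd.py
python3 -m crank '[{"slide":[0.3,-2,0],"yaw":0},{"slide":[0.3,-2,0],"yaw":0}]'
python3 nd.py
```

```text
clock: 5.6
ee_pos: [486.1, 118.4, 77.7]
tcp_rot: [0.0, 0.649, 0.761, 0.003]
ft_force: [3.4, 8.7, -1.5]
gripper_width: 0.268
grasp_force: 40.0
[486.1 118.4  77.7] [ 3.4  8.7 -1.5] (np.float64(4.6825826148395375), np.float32(105.46503), np.float32(186.8547))
clock: 5.85
ee_pos: [486.3, 116.6, 77.7]
tcp_rot: [0.0, 0.649, 0.761, 0.003]
ft_force: [3.3, 9.7, -1.7]
gripper_width: 0.263
grasp_force: 40.0
[486.3 116.6  77.7] [ 3.3  9.7 -1.7] (np.float64(36.485894931000665), np.float32(108.355896), np.float32(186.49216))
```

```bash
python3 -m crank '[{"slide":[0.3,-2.3,0],"yaw":0},{"slide":[0.3,-2.3,0],"yaw":0},{"slide":[0.3,-2.3,0],"yaw":0}]'; python3 nd.py
```

```text
clock: 6.2
ee_pos: [486.6, 114.4, 77.7]
tcp_rot: [-0.0, 0.649, 0.761, 0.003]
ft_force: [3.4, 9.3, -1.7]
gripper_width: 0.268
grasp_force: 40.0
[486.6 114.4  77.7] [ 3.4  9.3 -1.7] (np.float64(81.99510949575723), np.float32(96.993164), np.float32(185.41434))
```

```bash
python3 -m crank '[{"slide":[0.1,-0.5,0],"yaw":0},{"slide":[0.1,-0.5,0],"yaw":0},{"slide":[0.1,-0.5,0],"yaw":0}]'; python3 nd.py
python3 -m crank '[{"slide":[0,0,0],"yaw":0},{"slide":[0,0,0],"yaw":0},{"slide":[0,0,0],"yaw":0},{"slide":[0,0,0],"yaw":0}]' 0.7
python3 -m crank '[{"slide":[0,0,40],"yaw":0},{"slide":[0,0,80],"yaw":0},{"slide":[0,0,120],"yaw":0},{"slide":[0,0,160],"yaw":0},{"slide":[0,-60,160],"yaw":0}]' 
python3 -m crank '[{"slide":[0,-20,0],"yaw":0},{"slide":[0,-20,0],"yaw":0},{"slide":[0,-20,0],"yaw":0}]' 1
python3 - <<'E'
from h import *
ctr=np.array([486.7,113.9])+50*U
print(needle("side",ctr),needle("scene",ctr))
c=cam("wrist"); save(c,"w3.png"); save(cam("side"),"s3.png")
E
```

```text
clock: 6.55
ee_pos: [486.7, 114.1, 77.7]
tcp_rot: [-0.0, 0.649, 0.761, 0.003]
ft_force: [3.3, 10.7, -1.5]
gripper_width: 0.268
grasp_force: 40.0
[486.7 114.1  77.7] [ 3.3 10.7 -1.5] (np.float64(88.35367751190734), np.float32(96.08533), np.float32(185.03412))
clock: 7.0
ee_pos: [484.7, 111.0, 76.6]
tcp_rot: [-0.0, 0.648, 0.761, -0.0]
ft_force: [-0.4, 0.1, 0.7]
gripper_width: 0.607
grasp_force: 0.0
clock: 7.5
ee_pos: [489.1, 64.9, 243.9]
tcp_rot: [0.004, 0.646, 0.763, 0.005]
ft_force: [0.5, -0.7, 0.1]
gripper_width: 0.698
grasp_force: 0.0
clock: 7.8
ee_pos: [484.6, 41.1, 236.5]
tcp_rot: [-0.0, 0.649, 0.761, 0.0]
ft_force: [0.1, -0.0, -0.1]
gripper_width: 0.947
grasp_force: 0.0
(np.float64(87.82473361837302), np.float32(96.93915), np.float32(181.74521)) (np.float64(104.16345335776991), np.float32(97.841064), np.float32(155.57498))
```

View pics/w3.png

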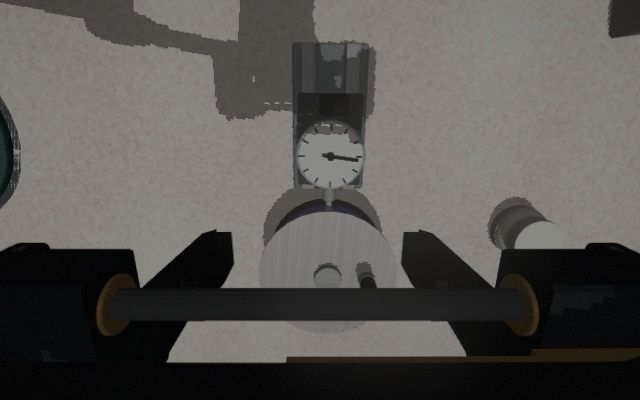

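The wrist view shows the needle a quarter turn clockwise (hub (330,156), tip (358,158)). The plunger is touching the wheel at (328,198), the nut is at (327,272) and the knob base at (362,265). Next I measure the spindle and knob and improve the scene dial centre.

```bash
python3 - <<'E'
from h import *
ctr=np.array([486.7,113.9])+50*U
w=cam("wrist"); print("nut",onz(w,(327,272),74),"dial hub",onz(w,(330,156),72), "kn base",onz(w,(363,267),73))
print(ctr,needle("wrist",ctr))
for n in("scene","side"):
    c=cam(n); im=c["img"].astype(int); u=proj(c,[[*ctr,72]])[0]
    # face: bright-ish ring; fit via white threshold inside window
    x0,y0=(u-[24,18]).astype(int); s=im[y0:y0+36,x0:x0+48]; 
    P=np.stack(np.meshgrid(np.arange(-44,45),np.arange(-44,45)),-1).reshape(-1,2)
    t=np.percentile(s.min(2),80)
    for z in[0]:
        best=None
        g=im.min(2)
        for r in(33,40):
            th=np.linspace(0,2*np.pi,24,endpoint=False)
            uv=proj(c,np.c_[ctr+r*np.c_[np.cos(th),np.sin(th)],np.full(24,72)])
            print(n,r,[int(g[int(round(b)),int(round(a))]) for a,b in uv])
    print(n,u)
    for dx in(-4,0,4):
        print([tuple(np.round(needle(n,ctr+[dx,dy]),0)[:2]) for dy in(-4,0,4)])
E
python3 - <<'E'
import cv2
from h import *
c=cam("scene"); cv2.imwrite("pics/sc3.png",cv2.resize(c["img"][145:235,290:420],None,fx=6,fy=6,interpolation=cv2.INTER_CUBIC)[:,:,::-1])
E
```

```text
nut [512.07679502 -62.61204925  74.        ] dial hub [493.23712746  66.23446605  72.        ] kn base [550.85122556 -50.59508647  73.        ]
[494.45  64.5 ] (np.float64(91.77905570715306), np.float32(42.379883), np.float32(136.93329))
scene 33 [132, 138, 115, 92, 92, 99, 92, 82, 35, 38, 43, 130, 148, 139, 148, 143, 149, 143, 148, 145, 139, 133, 138, 128]
scene 40 [116, 114, 108, 89, 88, 83, 43, 39, 38, 39, 39, 38, 144, 146, 146, 146, 147, 147, 146, 128, 104, 123, 104, 102]
scene [376.10605567 191.39483035]
[(np.float64(89.0), np.float64(97.0)), (np.float64(105.0), np.float64(97.0)), (np.float64(120.0), np.float64(103.0))]
[(np.float64(89.0), np.float64(99.0)), (np.float64(104.0), np.float64(98.0)), (np.float64(119.0), np.float64(103.0))]
[(np.float64(88.0), np.float64(100.0)), (np.float64(104.0), np.float64(101.0)), (np.float64(119.0), np.float64(106.0))]
side 33 [168, 167, 176, 83, 97, 101, 72, 63, 39, 87, 65, 103, 126, 119, 134, 126, 143, 149, 153, 131, 161, 137, 158, 113]
side 40 [167, 169, 165, 169, 98, 88, 53, 50, 82, 106, 70, 54, 59, 56, 84, 94, 120, 111, 111, 117, 105, 105, 144, 162]
side [274.81803319 201.30971094]
[(np.float64(73.0), np.float64(98.0)), (np.float64(89.0), np.float64(91.0)), (np.float64(104.0), np.float64(86.0))]
[(np.float64(73.0), np.float64(110.0)), (np.float64(88.0), np.float64(96.0)), (np.float64(102.0), np.float64(86.0))]
[(np.float64(74.0), np.float64(110.0)), (np.float64(88.0), np.float64(97.0)), (np.float64(103.0), np.float64(84.0))]
```

View pics/sc3.png

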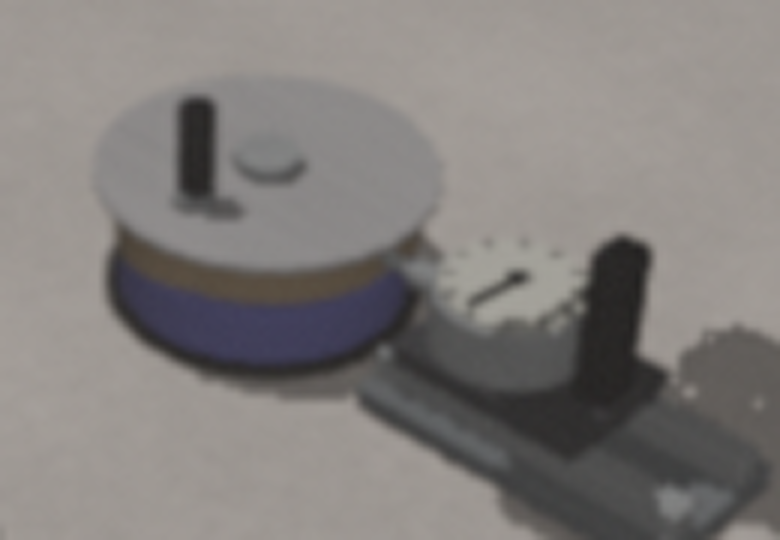

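The scene crop shows the hub at crop (519,276) and the needle tip at (472,304), which is full-frame (376.5,191.0) and (368.7,195.7). The plate spans crop x 92–443, y 74–272, and the knob runs from (197,100) to (195,195).

```bash
python3 - <<'E'
from h import *
from scipy.optimize import least_squares
c=cam("scene"); f=lambda p:(290+p[0]/6-.4,145+p[1]/6-.4)
P=[(92,172),(443,180),(270,74),(265,272),(160,95),(385,105),(140,238),(395,240)]
Q=np.array([onz(c,f(p),66)[:2] for p in P])
r=least_squares(lambda q:np.hypot(*(Q-q[:2]).T)-q[2],[517,-73,80]); print("plate scene",r.x,r.fun.round(1))
print("nut",onz(c,f((270,152)),74),"knobtop",onz(c,f((197,102)),117),"knob mid",onz(c,f((196,148)),95))
h,t=onz(c,f((519,276)),72),onz(c,f((472,304)),72); d=(t-h)[:2]; b=-U; cw=np.array([b[1],-b[0]]); print("needle",np.degrees(np.arctan2(d@cw,d@b)),h)
# side + wrist plate: edge between brightness; side plate via contour of grayish ellipse
w=cam("wrist"); o=ctrl.get_obs(); print(o["ee_pos"])
S=np.array([517,-73.5])
th=np.radians(np.arange(40,150,10)); A=np.c_[S+80*np.c_[np.cos(th),np.sin(th)],np.full(len(th),66)]
print(proj(w,A).round(0).tolist()); print(proj(w,[[517,-73.5,74],[562,-72,73],[562,-72,117]]).round(0).tolist())
g=w["img"].min(2); print(g[195:250:1,321])
w2=cv2.cvtColor(w["img"],cv2.COLOR_RGB2GRAY); 
m=(w["img"].max(2)<50)[255:290,345:385]; print(np.argwhere(m).mean(0)+[255,345] if m.any() else None)
E
```

```text
plate scene [519.54191547 -73.26282115  79.70926066] [-0.4  0.3  1.8  1.2 -1.6 -0.2  0.6 -1.7]
nut [517.94313065 -73.20995013  74.        ] knobtop [561.41559611 -72.98037361 117.        ] knob mid [563.13623189 -70.77476859  95.        ]
needle 93.82503652140085 [492.04255829  61.98467583  72.        ]
[484.86683594  41.27285379 236.6989537 ]
[[391.0, 244.0], [384.0, 234.0], [376.0, 226.0], [366.0, 220.0], [354.0, 215.0], [342.0, 212.0], [329.0, 211.0], [316.0, 212.0], [304.0, 216.0], [292.0, 221.0], [282.0, 228.0]]
[[330.0, 280.0], [369.0, 284.0], [376.0, 309.0]]
[ 72  73  71  41  32  33  33  34  34  38  41  43  41  43  43  57  92 123
 122 123 122 122 122 122 123 122 121 122 121 122 121 120 121 120 119 119
 118 119 119 117 117 116 117 117 115 116 117 116 116 115 115 115 116 114
 115]
[283.30075188 366.09022556]
```

```bash
python3 -m crank '[{"slide":[77,-113,0],"yaw":0},{"slide":[77,-113,0],"yaw":0},{"slide":[77,-113,0],"yaw":0},{"slide":[77,-113,-50],"yaw":0},{"slide":[77,-113,-90],"yaw":0}]' 0.5
python3 -m crank '[{"slide":[0,0,0],"yaw":0},{"slide":[0,0,0],"yaw":0},{"slide":[0,0,0],"yaw":0}]'
```

```text
clock: 9.75
ee_pos: [563.3, -73.2, 146.3]
tcp_rot: [0.001, 0.649, 0.761, 0.001]
ft_force: [-0.2, -0.3, -1.0]
gripper_width: 0.57
grasp_force: 0.0
clock: 10.05
ee_pos: [563.6, -71.8, 149.3]
tcp_rot: [0.002, 0.648, 0.762, 0.001]
ft_force: [-0.3, -0.9, 0.3]
gripper_width: 0.499
grasp_force: 0.0
```

```bash
python3 -m crank '[{"slide":[-1.5,0,-40],"yaw":0},{"slide":[-1.5,0,-70],"yaw":0},{"slide":[-1.5,0,-70],"yaw":0},{"slide":[-1.5,0,-70],"yaw":0}]'
python3 -m crank '[{"slide":[0,0,0],"yaw":0},{"slide":[0,0,0],"yaw":0},{"slide":[0,0,0],"yaw":0},{"slide":[0,0,0],"yaw":0}]' 0 20
python3 - <<'E'
from h import *
for n in("scene","wrist"): print(needle(n,np.array([494,64.])))
save(cam("wrist"),"w4.png")
E
```

```text
clock: 10.45
ee_pos: [561.8, -71.7, 78.9]
tcp_rot: [0.001, 0.648, 0.762, 0.001]
ft_force: [-0.2, -0.3, 0.8]
gripper_width: 0.497
grasp_force: 0.0
clock: 10.85
ee_pos: [560.2, -72.0, 77.9]
tcp_rot: [0.0, 0.648, 0.762, -0.0]
ft_force: [-3.7, -0.3, 5.8]
gripper_width: 0.199
grasp_force: 20.0
(np.float64(105.05811235553429), np.float32(69.95441), np.float32(100.44211))
(np.float64(0.0), np.float32(0.0), np.float32(0.0))
```

```bash
python3 - <<'E'
import numpy as np
a=np.radians(np.arange(0,361,15)+2); p=np.c_[45*np.cos(a),45*np.sin(a)].round(1); print(np.diff(p,axis=0).round(1).tolist())
E
cat > sc.py <<'E'
from h import *
o=ctrl.get_obs(); r=o["ee_pos"][:2]-np.array([517,-73.5]); k=needle("scene",np.array([494,64.]))
print("KN %.0f r %.1f F"%(np.degrees(np.arctan2(r[1],r[0])),np.hypot(*r)),o["ft_force"].round(0),"needle %.0f dark %.0f med %.0f"%k)
E
python3 -m crank '[{"slide":[-1.9,11.5,0],"yaw":0},{"slide":[-1.9,11.5,0],"yaw":0}]' >/dev/null; python3 sc.py
python3 -m crank '[{"slide":[-5,10.7,0],"yaw":0},{"slide":[-5,10.7,0],"yaw":0}]' >/dev/null; python3 sc.py
python3 -m crank '[{"slide":[-7.6,9.0,0],"yaw":0},{"slide":[-7.6,9.0,0],"yaw":0}]' >/dev/null; python3 sc.py
```

```text
[[-2.0, 11.6], [-4.8, 10.6], [-7.5, 9.1], [-9.6, 6.8], [-11.0, 4.1], [-11.7, 1.2], [-11.6, -2.0], [-10.6, -4.8], [-9.1, -7.5], [-6.8, -9.6], [-4.1, -11.0], [-1.2, -11.7], [2.0, -11.6], [4.8, -10.6], [7.5, -9.1], [9.6, -6.8], [11.0, -4.1], [11.7, -1.2], [11.6, 2.0], [10.6, 4.8], [9.1, 7.5], [6.8, 9.6], [4.1, 11.0], [1.2, 11.7]]
KN 18 r 42.8 F [-5.  1.  7.] needle 105 dark 70 med 100
KN 34 r 42.6 F [-6. -2.  8.] needle 105 dark 69 med 100
KN 49 r 42.6 F [-5. -2.  8.] needle 105 dark 69 med 100
```

```bash

python3 -m crank '[{"slide":[-9.6,6.8,0],"yaw":0},{"slide":[-9.6,6.8,0],"yaw":0}]' >/dev/null; python3 sc.py
python3 -m crank '[{"slide":[-11.0,4.1,0],"yaw":0},{"slide":[-11.0,4.1,0],"yaw":0}]' >/dev/null; python3 sc.py
python3 -m crank '[{"slide":[-11.7,1.2,0],"yaw":0},{"slide":[-11.7,1.2,0],"yaw":0}]' >/dev/null; python3 sc.py
python3 -m crank '[{"slide":[-11.6,-2.0,0],"yaw":0},{"slide":[-11.6,-2.0,0],"yaw":0}]' >/dev/null; python3 sc.py
python3 -m crank '[{"slide":[-10.6,-4.8,0],"yaw":0},{"slide":[-10.6,-4.8,0],"yaw":0}]' >/dev/null; python3 sc.py
python3 -m crank '[{"slide":[-9.1,-7.5,0],"yaw":0},{"slide":[-9.1,-7.5,0],"yaw":0}]' >/dev/null; python3 sc.py
```

```text
KN 65 r 42.7 F [-5. -4.  7.] needle 105 dark 69 med 99
KN 80 r 42.9 F [-4. -6.  6.] needle 105 dark 69 med 99
KN 94 r 43.3 F [-2. -7.  3.] needle 182 dark 73 med 99
KN 109 r 43.8 F [-0. -6.  2.] needle 215 dark 69 med 100
KN 124 r 44.4 F [-1. -6.  2.] needle 192 dark 81 med 107
KN 139 r 45.1 F [ 1. -5.  5.] needle 102 dark 98 med 140
```

```bash

python3 -m crank '[{"slide":[-6.8,-9.6,0],"yaw":0},{"slide":[-6.8,-9.6,0],"yaw":0}]' >/dev/null; python3 sc.py
python3 -m crank '[{"slide":[-4.1,-11.0,0],"yaw":0},{"slide":[-4.1,-11.0,0],"yaw":0}]' >/dev/null; python3 sc.py
python3 -m crank '[{"slide":[-1.2,-11.7,0],"yaw":0},{"slide":[-1.2,-11.7,0],"yaw":0}]' >/dev/null; python3 sc.py
python3 -m crank '[{"slide":[2.0,-11.6,0],"yaw":0},{"slide":[2.0,-11.6,0],"yaw":0}]' >/dev/null; python3 sc.py
python3 -m crank '[{"slide":[4.8,-10.6,0],"yaw":0},{"slide":[4.8,-10.6,0],"yaw":0}]' >/dev/null; python3 sc.py
python3 -m crank '[{"slide":[7.5,-9.1,0],"yaw":0},{"slide":[7.5,-9.1,0],"yaw":0}]' >/dev/null; python3 sc.py
python3 -m crank '[{"slide":[9.6,-6.8,0],"yaw":0},{"slide":[9.6,-6.8,0],"yaw":0}]' >/dev/null; python3 sc.py
python3 -m crank '[{"slide":[11.0,-4.1,0],"yaw":0},{"slide":[11.0,-4.1,0],"yaw":0}]' >/dev/null; python3 sc.py
```

```text
KN 153 r 45.7 F [ 0. -2.  7.] needle 102 dark 97 med 151
KN 168 r 46.2 F [ 0. -2.  8.] needle 102 dark 97 med 157
KN -178 r 46.7 F [-2. -2.  9.] needle 102 dark 97 med 157
KN -163 r 47.1 F [-4. -3. 11.] needle 102 dark 98 med 159
KN -149 r 47.4 F [-4. -5. 11.] needle 102 dark 98 med 159
KN -134 r 47.4 F [-4. -6. 11.] needle 102 dark 98 med 159
KN -119 r 47.3 F [-3. -7.  9.] needle 102 dark 98 med 159
KN -104 r 47.1 F [-1. -7.  7.] needle 102 dark 98 med 159
```

```bash

python3 -m crank '[{"slide":[11.7,-1.2,0],"yaw":0},{"slide":[11.7,-1.2,0],"yaw":0}]' >/dev/null; python3 sc.py
python3 -m crank '[{"slide":[11.6,2.0,0],"yaw":0},{"slide":[11.6,2.0,0],"yaw":0}]' >/dev/null; python3 sc.py
python3 -m crank '[{"slide":[10.6,4.8,0],"yaw":0},{"slide":[10.6,4.8,0],"yaw":0}]' >/dev/null; python3 sc.py
python3 -m crank '[{"slide":[9.1,7.5,0],"yaw":0},{"slide":[9.1,7.5,0],"yaw":0}]' >/dev/null; python3 sc.py
python3 -m crank '[{"slide":[6.8,9.6,0],"yaw":0},{"slide":[6.8,9.6,0],"yaw":0}]' >/dev/null; python3 sc.py
python3 -m crank '[{"slide":[4.1,11.0,0],"yaw":0},{"slide":[4.1,11.0,0],"yaw":0}]' >/dev/null; python3 sc.py
python3 -m crank '[{"slide":[1.2,11.7,0],"yaw":0},{"slide":[1.2,11.7,0],"yaw":0}]' >/dev/null; python3 sc.py
```

```text
KN -88 r 46.7 F [ 1. -6.  5.] needle 102 dark 98 med 158
KN -73 r 46.2 F [ 2. -6.  4.] needle 102 dark 98 med 157
KN -58 r 45.6 F [ 4. -4.  6.] needle 102 dark 99 med 143
KN -43 r 44.9 F [ 3. -2.  6.] needle 142 dark 77 med 133
KN -28 r 44.3 F [ 3. -0.  7.] needle 170 dark 73 med 113
KN -12 r 43.6 F [1. 1. 8.] needle 129 dark 75 med 103
KN 4 r 43.1 F [-1.  3. 10.] needle 105 dark 71 med 100
```

```bash

python3 -m crank '[{"slide":[-1.9,11.5,0],"yaw":0},{"slide":[-6.9,22.2,0],"yaw":0},{"slide":[-14.5,31.2,0],"yaw":0},{"slide":[-24.1,38,0],"yaw":0},{"slide":[-35.1,42.1,0],"yaw":0}]' ; 
python3 -m crank '[{"slide":[-3.9,0.6,0],"yaw":0},{"slide":[-3.9,0.6,0],"yaw":0},{"slide":[-3.9,0.6,0],"yaw":0}]' >/dev/null; python3 sc.py
python3 -m crank '[{"slide":[-3.9,0.4,0],"yaw":0},{"slide":[-3.9,0.4,0],"yaw":0},{"slide":[-3.9,0.4,0],"yaw":0}]' >/dev/null; python3 sc.py
python3 -m crank '[{"slide":[-3.9,0.2,0],"yaw":0},{"slide":[-3.9,0.2,0],"yaw":0},{"slide":[-3.9,0.2,0],"yaw":0}]' >/dev/null; python3 sc.py
python3 -m crank '[{"slide":[-3.9,-0.2,0],"yaw":0},{"slide":[-3.9,-0.2,0],"yaw":0},{"slide":[-3.9,-0.2,0],"yaw":0}]' >/dev/null; python3 sc.py
python3 -m crank '[{"slide":[-3.9,-0.5,0],"yaw":0},{"slide":[-3.9,-0.5,0],"yaw":0},{"slide":[-3.9,-0.5,0],"yaw":0}]' >/dev/null; python3 sc.py
python3 -m crank '[{"slide":[-3.8,-0.8,0],"yaw":0},{"slide":[-3.8,-0.8,0],"yaw":0},{"slide":[-3.8,-0.8,0],"yaw":0}]' >/dev/null; python3 sc.py
python3 -m crank '[{"slide":[-3.7,-1.2,0],"yaw":0},{"slide":[-3.7,-1.2,0],"yaw":0},{"slide":[-3.7,-1.2,0],"yaw":0}]' >/dev/null; python3 sc.py
python3 -m crank '[{"slide":[-3.6,-1.5,0],"yaw":0},{"slide":[-3.6,-1.5,0],"yaw":0},{"slide":[-3.6,-1.5,0],"yaw":0}]' >/dev/null; python3 sc.py
```

```text
clock: 17.5
ee_pos: [525.6, -31.3, 77.9]
tcp_rot: [0.002, 0.648, 0.762, -0.001]
ft_force: [1.6, -12.7, 7.0]
gripper_width: 0.198
grasp_force: 20.0
KN 84 r 43.1 F [-1. -8.  9.] needle 128 dark 72 med 98
KN 89 r 43.2 F [ 1. -7.  8.] needle 156 dark 74 med 99
KN 94 r 43.4 F [ 2. -8.  7.] needle 181 dark 73 med 99
KN 99 r 43.5 F [ 2. -8.  6.] needle 198 dark 70 med 99
KN 104 r 43.7 F [ 2. -8.  7.] needle 211 dark 71 med 99
KN 108 r 43.9 F [ 3. -9.  5.] needle 215 dark 70 med 100
KN 113 r 44.1 F [ 3. -9.  5.] needle 212 dark 68 med 99
KN 118 r 44.2 F [ 4. -8.  5.] needle 202 dark 73 med 101
```

```bash

python3 -m crank '[{"slide":[5,2,0],"yaw":0},{"slide":[11.1,3.5,0],"yaw":0},{"slide":[11.1,3.5,0],"yaw":0},{"slide":[11.1,3.5,0],"yaw":0}]' >/dev/null; python3 sc.py
python3 -m crank '[{"slide":[-3.9,-0.9,0],"yaw":0},{"slide":[-3.9,-0.9,0],"yaw":0},{"slide":[-3.9,-0.9,0],"yaw":0},{"slide":[-3.9,-0.9,0],"yaw":0}]'; python3 sc.py
```

```text
KN 103 r 43.7 F [ 2. -9.  5.] needle 208 dark 69 med 100
clock: 21.15
ee_pos: [503.0, -31.9, 77.8]
tcp_rot: [0.002, 0.648, 0.762, -0.0]
ft_force: [2.9, -7.9, 5.2]
gripper_width: 0.196
grasp_force: 20.0
KN 109 r 43.9 F [ 3. -8.  5.] needle 215 dark 70 med 100
```

```bash

python3 -m crank '[{"slide":[0,0,0],"yaw":0},{"slide":[0,0,0],"yaw":0},{"slide":[0,0,0],"yaw":0},{"slide":[0,0,0],"yaw":0}]' 0.5
python3 -m crank '[{"slide":[0,0,30],"yaw":0},{"slide":[0,0,70],"yaw":0},{"slide":[0,0,120],"yaw":0},{"slide":[0,0,160],"yaw":0},{"slide":[0,0,160],"yaw":0}]'
python3 -m crank '[{"slide":[-40,-60,0],"yaw":0},{"slide":[-40,-60,0],"yaw":0},{"slide":[-40,-60,0],"yaw":0},{"slide":[-40,-60,0],"yaw":0},{"slide":[-40,-60,0],"yaw":0}]'
python3 sc.py; python3 - <<'E'
from h import *
c=cam("scene"); a=cv2.resize(c["img"][145:235,290:420],None,fx=6,fy=6,interpolation=cv2.INTER_CUBIC)
cv2.imwrite("pics/end.png",a[:,:,::-1])
c=cam("side"); print(onz(c,(0,0),117))
E
```

```text
clock: 21.6
ee_pos: [500.6, -29.7, 75.9]
tcp_rot: [-0.001, 0.648, 0.761, -0.0]
ft_force: [-0.2, 0.3, -0.9]
gripper_width: 0.496
grasp_force: 0.0
clock: 22.1
ee_pos: [505.5, -30.2, 243.7]
tcp_rot: [0.005, 0.648, 0.762, 0.003]
ft_force: [0.5, 0.7, 0.6]
gripper_width: 0.499
grasp_force: 0.0
clock: 22.6
ee_pos: [461.8, -89.4, 236.1]
tcp_rot: [-0.0, 0.648, 0.762, 0.0]
ft_force: [-0.4, -0.8, 1.0]
gripper_width: 0.502
grasp_force: 0.0
KN -164 r 57.4 F [-0. -1.  1.] needle 212 dark 108 med 158
[-1034.92366661  2532.88335608   117.        ]
```

View pics/end.png

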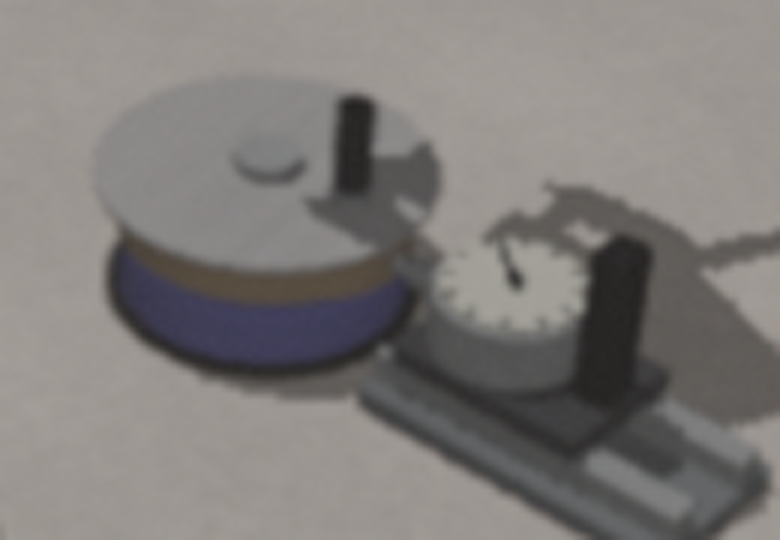

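The picture shows the wheel standing with its knob at (355,145), the needle past half a turn (hub (516,278), tip (503,240)), the plunger pressed and the robot clear. The needle reads 212. The lit dial has read about 3° lower all along (102 against 105 at the base radius), so this matches the peak reading of 215.

```bash
python3 -c "
from station import ctrl
print(ctrl.job_done())"
```

```text
the job is handed in; nothing more can be done
None
```

The job is handed in at about 23 s: the gauge was set to about a quarter turn on the plain rim, a full turn showed the high spot (about 110° of needle swing, against about 65° for the lesser swelling), and the wheel stands with the high spot under the pressing plunger, robot clear; I saw no contact with the bystanders but did not re-check their positions.

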